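Hang a stock can on the spring balance

ROBOT

A 6-joint arm with a two-finger parallel gripper is mounted at the origin on the work surface. World frame = base frame: x ahead of the robot, y to its left, z up, the work surface at z = 0. Lengths are in mm, angles in rad, forces in N, time in s.
With the tool pointing down it reaches from about 425 to 950 mm from the base axis. Payload 14.7 kg.
Tool frame: the origin (TCP) lies midway between the tips of the shut fingers; the grasp point (between the pads) lies 19 mm behind it; z points along the fingers, x is the direction in which the jaws open and shut, and the axes are right-handed (so a half turn about z gives the same grasp; the last joint's range is limited). The gripper opens to 85 mm and grips with 20 to 120 N. Pads are 22 mm wide; open, the fingers measure 114 mm over their backs; the gripper's body (76 mm by 85 mm) begins 54 mm behind the grasp point. The pads swing forward as they close: fully open they stand 13 mm farther back than shut.
Start: joints at [-1.261, 0.48, 1.596, -0, 1.065, -0.047], TCP at [227.046, -609.05, 201.497] pointing down, gripper open.
Joint ranges: [-2.75, 2.75], [-0.82, 2.05], [0.23, 2.67], [-1.56, 4.7], [0.09, 2.69], [-2.92, 2.92]. Speed limits (rad/s): [1.89, 1.89, 2.39, 3.01, 3.01, 3.01].

INTERFACE

Orientations are given as a rotation vector (axis times angle).
In Python, from cell import ctrl gives the robot as it stands.
- The arm moves only by the shell command python3 -m creep 'ROWS'. ROWS is JSON, a list of rows, each a list of 7 numbers: the shift along the tool's x, y, z in m, then the turn, a rotation vector about the tool's x, y, z in degrees, then the opening, from -1 (shut) to 1 (fully open). A call has 1 to 8 rows; each row shifts and turns the commanded pose from where the row before left it, along the tool's axes as they then stand; what a row does not reach is not made up. A row lasts 1/8 s, in which the tool goes at most 62.5 mm and 10.7 degrees, less where a joint would pass 70% of its speed; a pose out of reach is approached as far as the arm can. A call is refused whole if a number of a shift passes 0.0625 or a number of a turn 10.7, either way. A call with a gripper value outside its range is refused whole. The fingers move at their own pace and stop on an object; the grip force is fixed at half the most. Time passes only in rows, so rows that do not move let the fingers close. It gives the time, the measured TCP pose, the force and the opening at its end, in the units of the state.
- ctrl.get_obs(): the state, without advancing time (a new reading comes with each control period).
- ctrl.snapshot(name): name is "side" or "top" or "wrist"; returns a dict with "img" (480x640x3 uint8, red, green, blue), "camera_matrix" (3x3 intrinsics, pixels), "rvec" (rotation vector, rad) and "tvec" (3), from world to camera coordinates, as OpenCV has them; the wrist camera has in their place "T_tool_cam" (4x4, takes a point from camera to tool coordinates, whose origin is the TCP and whose axes are the tool frame's). Camera axes: x right, y down, z forward; pixel columns grow to the right and rows downward; lengths in mm; the calibration is good to about 2 mm. A picture is of the moment at which its call begins: read the wrist's pose just before it. There is no depth.
- ctrl.close_job(): hands the job in, once; it reports no verdict.
The state is a dict: "clock": time; "qpos": joint angles; "qd": joint speeds; "tau": joint torques, N m; "eef_pos": TCP position; "tcp_rot": TCP orientation; "contact_force": force on the tool from outside, world axes, zero at the start; "wrist_torque": the same for the moment, N m; "finger_gap": finger opening in mm.
Only numpy, scipy, OpenCV 4.12 (cv2) and the standard library are available. Lean on these libraries where they do the work, as an engineer would, in place of code of your own. Each camera call takes 0.05 s, during which the arm holds its last target. There are 200 camera calls.

TASK

Weigh the fragrance-oil can: pick up the can that has the wire bail and hang it by the bail on the hook of the spring balance. The balance is delicate: ease the can down gently, no faster than a few centimetres a second, and keep hold of it until the hook has taken its whole weight and stands still, and only then let go, so that the hook does not sink or spring up as the fingers open; never pull the hook near the end of its travel. Leave the can hanging freely and at rest, and do not disturb the other things on the table.

Things in the scene. Friction and masses are not known exactly. Their poses are not given: they have to be found in the camera images.
- can_mid (a point): centre of the aluminium can to be weighed, 47 mm above its underside. Round can, 62 mm diameter up to 78 mm high, shoulder sloping to 40 mm diameter at 88 mm, lid up to 94 mm; filled to an unknown level, 0.20 to 0.70 kg in all. z up. A stiff steel bail (6 mm wire, fixed upright, it does not fold) stands in the can's y-z plane, its legs at y = +-34 mm, from 76 mm above the underside
- bail_top (a point): peak of that bail: centre of its 6 mm wire, on the can's axis, 164 mm above the underside (117 mm above can_mid). The legs go straight up to 118 mm above the underside and then slope in to this blunt peak, where the hook centres itself. Same axes as the can; the wire runs along y at the peak
- hook_seat (a point): place in the bowl of the balance's hook where the centre of the bail's wire comes to rest; moves with the hook, 295 mm above the table when unloaded. x points into the hook, -x out of its open side (roughly towards the robot), z up. An open J of 6 mm steel in the x-z plane; its back bulges 17 mm to +x, then leans in to the shank, on the seat's vertical line from 40 mm above the seat upwards
- hook_tip (a point): centre of the rounded, free upper end of the hook, 23 mm in front of (-x) and 21 mm above hook_seat: the bail's wire must pass over it, at 30 to 54 mm above the seat, to enter the hook. Moves with the hook
- stand: fixed bench stand carrying the balance; origin on the table straight below the hook's seat, same axes as the hook. Flat base 240 x 170 x 14 mm, reaching 65 mm to -x and 175 mm to +x; upright rod 135 mm behind (+x), 620 mm high; arm at 590 mm. Sliding barrel, 26 mm thick, underside 60 mm above the seat; around it the fixed tube, 37 mm thick, 367 to 559 mm above the table
- balance (a joint): how far the hook and the graduated barrel have been drawn down out of the tube, in m: 0 unloaded, 0.11 at the end stop. Spring of 80 N/m (12.5 mm for each newton; 23 to 85 mm with the can hung, depending on its filling), lightly damped, so it bounces at about 2 Hz if the can is let go out of balance
- spare_can: smaller aluminium can without a bail, 54 mm diameter, 74 mm high, origin under its centre: leave alone
- dropper: glass dropper bottle with white bulb, 36 mm diameter, 108 mm high, origin under its centre: leave alone
- beaker: small open glass beaker, 56 mm diameter, 65 mm high, origin under its centre: leave alone
- pocket_scale: flat black pocket scale, 115 x 72 x 21 mm, origin under its centre: leave alone

How it is judged:
By the outcome, as a careful person would: the job done as asked, in the order asked, and still so for the second after the job is handed in, with the robot touching nothing.
It also fails if it takes over 69 s, if anything falls off the work surface, if the arm or the gripper's body presses on something with over 40 N, if the wrist force passes 120 N, or if a joint passes its speed limit or range.

## Working session

There is one attempt and no reset: what is moved stays moved. The work goes in short steps, Python scripts to look and compute and a shell command to move; the robot and the scene stay as the last step left them, time stands still between calls to the robot, and variables do not carry over. Pictures are saved under pics/ and viewed, about 8 in all and at most 12, crops included, and the job is handed in when it is done.

```bash
ls; mkdir -p pics
cat > h.py <<'E'
import numpy as np,cv2,pickle
from cell import ctrl
def snap(n,f):
    o=ctrl.get_obs(); s=ctrl.snapshot(n); s['obs']=o
    cv2.imwrite(f'pics/{f}.png',cv2.cvtColor(s['img'],cv2.COLOR_RGB2BGR)); pickle.dump(s,open(f'pics/{f}.pkl','wb')); return s
def cam(s):
    K=np.array(s['camera_matrix'],float)
    if 'rvec' in s:
        R=cv2.Rodrigues(np.array(s['rvec'],float))[0];t=np.array(s['tvec'],float).ravel()
    else:
        T=np.eye(4);T[:3,:3]=cv2.Rodrigues(np.array(s['obs']['tcp_rot'],float))[0];T[:3,3]=s['obs']['eef_pos']
        M=np.linalg.inv(T@np.array(s['T_tool_cam']));R=M[:3,:3];t=M[:3,3]
    return K,R,t
def ray(s,uv):
    K,R,t=cam(s);d=R.T@np.linalg.solve(K,[*uv,1]);return -R.T@t,d/np.linalg.norm(d)
def onz(s,uv,z):
    c,d=ray(s,uv);return c+d*(z-c[2])/d[2]
def tri(a,b):
    A=0;B=0
    for s,uv in (a,b):
        c,d=ray(s,uv);P=np.eye(3)-np.outer(d,d);A=A+P;B=B+P@c
    return np.linalg.solve(A,B)
def proj(s,p):
    K,R,t=cam(s);q=K@(R@np.array(p,float)+t);return q[:2]/q[2]
def load(f): return pickle.load(open(f'pics/{f}.pkl','rb'))
E
python3 - <<'E'
from h import *
np.set_printoptions(precision=3,suppress=True)
print(ctrl.get_obs())
for n in ('side','top'):
    s=snap(n,n+'0');K,R,t=cam(s);print(n,K[0,0],-R.T@t,R[2])
E
```

```text
pics
{'clock': 0.0, 'qpos': array([-1.261,  0.481,  1.597,  0.   ,  1.065, -0.047]), 'qd': array([ 0.002,  0.001, -0.002,  0.   ,  0.   ,  0.   ]), 'tau': array([  0.004, -95.064, -43.018,   0.   ,   0.012,  -0.   ]), 'eef_pos': array([ 226.903, -608.659,  200.867]), 'tcp_rot': array([-2.58 ,  1.792,  0.001]), 'contact_force': array([ 0.19 ,  0.315, -0.37 ]), 'wrist_torque': array([ 0.003, -0.   , -0.   ]), 'finger_gap': 85.42858602045271}
side 555.5053634961045 [-253.094  745.182 1226.321] [ 0.532 -0.514 -0.673]
top 512.4872892227687 [ 361.869   -2.534 1342.484] [ 0.165  0.005 -0.986]
```

View pics/side0.png

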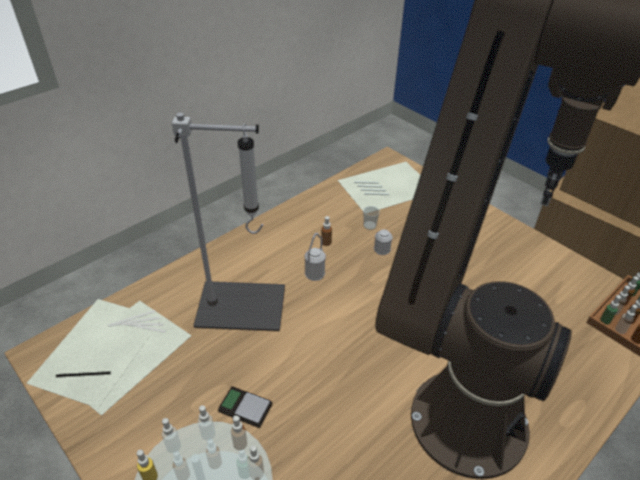

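View pics/top0.png

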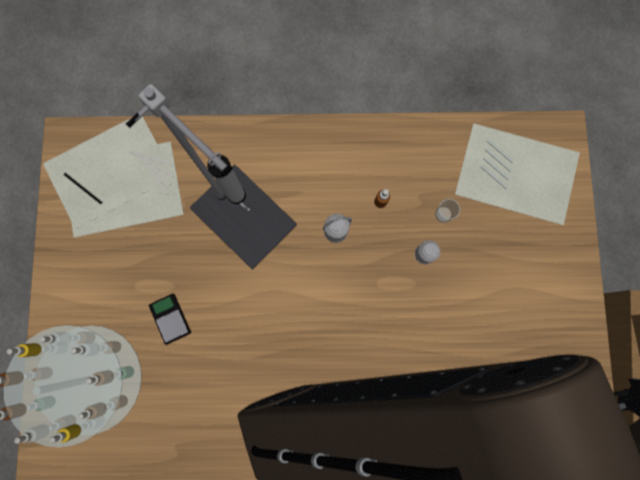

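The side view shows the can at about (315,264) with its bail peak near (314,235), and the hook at about (254,228). The top view shows the can at (337,228) and the stand base at about (243,217). I'll enlarge these areas.

Run:
```python
from h import *
def crop(f,x,y,w,h,k):
    i=cv2.imread(f'pics/{f}.png')[y:y+h,x:x+w];i=cv2.resize(i,None,fx=k,fy=k,interpolation=cv2.INTER_CUBIC)
    for a in range(0,w,10): cv2.putText(i,str(x+a),(a*k,8),0,.3,(0,0,255));i[:14,a*k]=(0,0,255)
    for b in range(0,h,10): cv2.putText(i,str(y+b),(0,b*k),0,.3,(0,0,255));i[b*k,:14]=(0,0,255)
    return i
a=crop('side0',235,200,100,80,4);b=crop('top0',185,155,100,70,4)
c=crop('top0',310,190,100,70,4);d=crop('side0',180,270,100,70,4)
H=np.vstack([np.hstack([a,b[:280] if 0 else np.pad(b,((0,40),(0,0),(0,0)))]),np.hstack([c,d])])
cv2.imwrite('pics/comp.png',H);print(H.shape)
```

```text
(600, 800, 3)
```

View pics/comp.png

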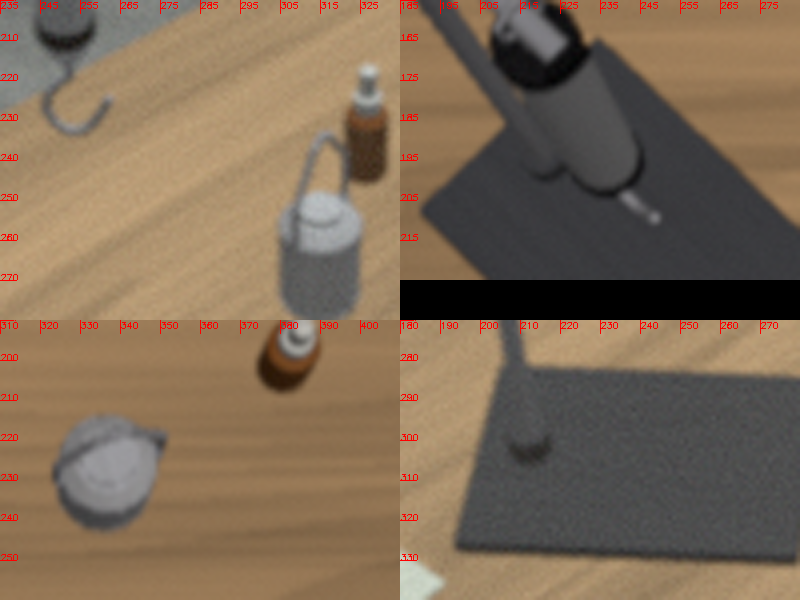

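Run:
```python
from h import *
np.set_printoptions(precision=1,suppress=True)
s,t=load('side0'),load('top0')
print('tip',tri((s,(262,225)),(t,(248.5,209))))
pk=tri((s,(316.2,233.5)),(t,(336,218.5)));print('peak',pk)
print('seat side at z295',onz(s,(253.4,230.2),295))
for c in [(190,209),(236,166),(296,224),(253,268)]: print('base',onz(t,c,14))
for c in [(195,325),(285,328),(284,286),(205,283)]: print('baseS',onz(s,c,10))
# can: legs / bottom
print('lid',onz(t,(337.5,226),94)); print('legs',onz(t,(324.5,227.5),118),onz(t,(350.7,219.5),118))
print('lidS',onz(s,(315.2,249.5),94))
print('shoulder disc z78 side',onz(s,((304.5+325.5)/2,256),78))
for nm,uv,z in [('drop',(382,203),0),('spare',(428,252),74),('beaker',(447,212),50)]: print(nm,onz(t,uv,z))
```

```text
tip [604.5 135.  314.2]
peak [611.1 -52.2 170.7]
seat side at z295 [621.1 150.6 295. ]
base [677.2 330.9  14. ]
base [794.6 210.1  14. ]
base [633.1  49.   14. ]
base [517.4 161.8  14. ]
baseS [681.7 328.5  10. ]
baseS [508.6 150.8  10. ]
baseS [630.9  52.6  10. ]
baseS [795.6 219.5  10. ]
lid [610.4 -57.1  94. ]
legs [602.3 -24.3 118. ] [621.4 -88.5 118. ]
lidS [621.1 -61.8  94. ]
shoulder disc z78 side [613.1 -54.   78. ]
drop [ 690.7 -181.9    0. ]
spare [ 545.5 -282.7   74. ]
beaker [ 652.6 -341.9   50. ]
```

```bash
cat >> h.py <<'E'
from scipy.spatial.transform import Rotation as Ro, Slerp
def Rt(az,tilt,sgn=1):
    a,b=np.radians([az,tilt]);z=np.array([np.cos(a)*np.cos(b),np.sin(a)*np.cos(b),-np.sin(b)])
    x=sgn*np.array([-np.sin(a),np.cos(a),0]);return Ro.from_matrix(np.c_[x,np.cross(z,x),z])
def plan(p,R,n,p0=None,R0=None):
    o=ctrl.get_obs();p0=np.array(o['eef_pos'] if p0 is None else p0,float);R0=R0 or Ro.from_rotvec(o['tcp_rot'])
    p=np.array(p,float);w=(R0.inv()*R).as_rotvec()/n;st=Ro.from_rotvec(w)
    Rk=R0
    for k in range(n):
        d=Rk.inv().apply((p-p0)/n);print('[%.4f,%.4f,%.4f, %.2f,%.2f,%.2f],'%(*d/1000,*np.degrees(w)));Rk=Rk*st
E
python3 - <<'E'
from h import *
np.set_printoptions(precision=2,suppress=True)
o=ctrl.get_obs();print(Ro.from_rotvec(o['tcp_rot']).as_matrix())
s=snap('wrist','w0');print(np.array(s['T_tool_cam']),s['camera_matrix'])
R0=Ro.from_rotvec(o['tcp_rot'])
for g in (1,-1):
  for az,t in((-5,90),(-5,30)): print(g,t,np.degrees((R0.inv()*Rt(az,t,g)).as_rotvec()))
E
python3 -m creep --help | head -20
```

```text
[[ 0.35 -0.94 -0.  ]
 [-0.94 -0.35  0.  ]
 [-0.   -0.   -1.  ]]
[[   1.      0.     -0.     -0.49]
 [  -0.      0.96    0.26  -65.93]
 [   0.     -0.26    0.96 -172.45]
 [   0.      0.      0.      1.  ]] [[424.92   0.   321.34]
 [  0.   424.92 244.7 ]
 [  0.     0.     1.  ]]
1 90 [  -0.08    0.01 -154.56]
1 30 [ -17.8    78.53 -135.99]
-1 90 [ 0.01  0.06 25.44]
-1 30 [58.98 13.37 23.03]invalid input: not JSON, or not a number
```

Run:
```python
from h import *
plan((480,-40,300),Rt(-3,30,-1),16)
```

```text
[-0.0278,-0.0272,-0.0062, 3.70,0.77,1.33],
[-0.0283,-0.0269,-0.0048, 3.70,0.77,1.33],
[-0.0289,-0.0265,-0.0034, 3.70,0.77,1.33],
[-0.0295,-0.0260,-0.0021, 3.70,0.77,1.33],
[-0.0301,-0.0255,-0.0009, 3.70,0.77,1.33],
[-0.0306,-0.0248,0.0003, 3.70,0.77,1.33],
[-0.0312,-0.0240,0.0015, 3.70,0.77,1.33],
[-0.0318,-0.0231,0.0026, 3.70,0.77,1.33],
[-0.0323,-0.0222,0.0036, 3.70,0.77,1.33],
[-0.0329,-0.0212,0.0046, 3.70,0.77,1.33],
[-0.0335,-0.0201,0.0055, 3.70,0.77,1.33],
[-0.0340,-0.0189,0.0063, 3.70,0.77,1.33],
[-0.0345,-0.0177,0.0070, 3.70,0.77,1.33],
[-0.0350,-0.0164,0.0076, 3.70,0.77,1.33],
[-0.0355,-0.0151,0.0082, 3.70,0.77,1.33],
[-0.0359,-0.0137,0.0086, 3.70,0.77,1.33],
```

```bash
python3 -m creep '[[-0.028,-0.027,-0.006,3.7,0.8,1.3,1],[-0.028,-0.027,-0.005,3.7,0.8,1.3,1],[-0.029,-0.0265,-0.003,3.7,0.8,1.3,1],[-0.0295,-0.026,-0.002,3.7,0.8,1.3,1],[-0.030,-0.0255,-0.001,3.7,0.8,1.3,1],[-0.0305,-0.025,0,3.7,0.8,1.3,1],[-0.031,-0.024,0.0015,3.7,0.8,1.3,1],[-0.032,-0.023,0.0025,3.7,0.8,1.3,1]]'
python3 - <<'E'
from h import *
o=ctrl.get_obs();print(o['qpos'].round(3).tolist(),o['eef_pos'].round(1))
plan((480,-40,300),Rt(-3,30,-1),8)
E
```

```text
clock: 1.15
eef_pos: [353.3, -323.6, 250.5]
tcp_rot: [-2.087, 1.759, -0.542]
contact_force: [0.4, 1.0, -0.2]
finger_gap: 85.4
[-1.23, 0.083, 2.2, 0.715, 0.831, -0.315] [ 353.3 -323.6  250.5]
[-0.0322,-0.0223,0.0036, 3.67,0.75,1.36],
[-0.0327,-0.0213,0.0045, 3.67,0.75,1.36],
[-0.0333,-0.0202,0.0054, 3.67,0.75,1.36],
[-0.0338,-0.0190,0.0062, 3.67,0.75,1.36],
[-0.0344,-0.0178,0.0070, 3.67,0.75,1.36],
[-0.0349,-0.0165,0.0076, 3.67,0.75,1.36],
[-0.0353,-0.0151,0.0082, 3.67,0.75,1.36],
[-0.0358,-0.0138,0.0086, 3.67,0.75,1.36],
```

Run:
```python
from h import *
plan((560,-45,310),Rt(-3,30,-1),8)
```

```text
[-0.0300,-0.0313,0.0075, 3.67,0.75,1.36],
[-0.0308,-0.0301,0.0091, 3.67,0.75,1.36],
[-0.0316,-0.0287,0.0105, 3.67,0.75,1.36],
[-0.0324,-0.0272,0.0119, 3.67,0.75,1.36],
[-0.0332,-0.0256,0.0132, 3.67,0.75,1.36],
[-0.0340,-0.0240,0.0143, 3.67,0.75,1.36],
[-0.0347,-0.0222,0.0154, 3.67,0.75,1.36],
[-0.0354,-0.0203,0.0163, 3.67,0.75,1.36],
```

```bash
python3 -m creep '[[-0.030,-0.031,0.0075,3.7,0.75,1.35,1],[-0.031,-0.030,0.009,3.7,0.75,1.35,1],[-0.0315,-0.0285,0.0105,3.7,0.75,1.35,1],[-0.0325,-0.027,0.012,3.7,0.75,1.35,1],[-0.033,-0.0255,0.013,3.7,0.75,1.35,1],[-0.034,-0.024,0.0145,3.7,0.75,1.35,1],[-0.0345,-0.022,0.0155,3.7,0.75,1.35,1],[-0.0355,-0.020,0.0165,3.7,0.75,1.35,1]]'
python3 -m creep '[[0,0,0,0,0,0,1]]'
python3 - <<'E'
from h import *
o=ctrl.get_obs();print(o['qpos'].round(3).tolist(),o['eef_pos'].round(1),o['contact_force'].round(2))
print(Ro.from_rotvec(o['tcp_rot']).as_matrix().round(3))
E
```

```text
clock: 2.15
eef_pos: [539.6, -77.4, 306.4]
tcp_rot: [-1.609, 1.628, -0.904]
contact_force: [0.5, -0.0, 1.0]
finger_gap: 85.5
clock: 2.28
eef_pos: [539.5, -76.2, 305.7]
tcp_rot: [-1.611, 1.627, -0.9]
contact_force: [0.1, 1.0, -0.9]
finger_gap: 85.5
[-0.474, -0.002, 2.575, 2.328, 0.532, -1.099] [539.5 -76.2 305.7] [ 0.06  1.   -0.92]
[[-0.015 -0.539  0.842]
 [-1.     0.    -0.017]
 [ 0.009 -0.842 -0.539]]
```

Run:
```python
from h import *
plan((520,-52,120),Rt(-3,30,-1),6)
```

```text
[-0.0043,0.0278,0.0139, 0.43,0.26,0.26],
[-0.0042,0.0279,0.0136, 0.43,0.26,0.26],
[-0.0041,0.0281,0.0134, 0.43,0.26,0.26],
[-0.0041,0.0282,0.0132, 0.43,0.26,0.26],
[-0.0040,0.0283,0.0130, 0.43,0.26,0.26],
[-0.0039,0.0284,0.0127, 0.43,0.26,0.26],
```

```bash
python3 -m creep '[[-0.004,0.028,0.014,0.4,0.25,0.25,1],[-0.004,0.028,0.0135,0.4,0.25,0.25,1],[-0.004,0.028,0.0135,0.4,0.25,0.25,1],[-0.004,0.028,0.013,0.4,0.25,0.25,1],[-0.004,0.028,0.013,0.4,0.25,0.25,1],[-0.004,0.0285,0.013,0.4,0.25,0.25,1],[0,0,0,0,0,0,1],[0,0,0,0,0,0,1]]'
python3 - <<'E'
from h import *
o=ctrl.get_obs();print(o['qpos'].round(3).tolist(),o['eef_pos'].round(1),o['contact_force'].round(2))
print(Ro.from_rotvec(o['tcp_rot']).as_matrix().round(3))
s=snap('wrist','w1')
print(proj(s,(611,-56,0)),proj(s,(611,-56,94)),proj(s,(611,-56,164)))
E
```

```text
clock: 3.28
eef_pos: [577.6, -70.4, 147.2]
tcp_rot: [-1.592, 1.663, -0.888]
contact_force: [-0.6, -0.1, 1.3]
finger_gap: 85.1
[-0.358, 0.622, 2.672, 2.845, 1.133, -1.616] [577.6 -70.4 147.2] [-0.64 -0.09  1.32]
[[-0.04  -0.55   0.834]
 [-0.999  0.028 -0.03 ]
 [-0.007 -0.835 -0.551]]
[302.05898873 366.80467218] [295.37822018 294.6193166 ] [287.23744012 206.65861294]
```

View pics/w1.png

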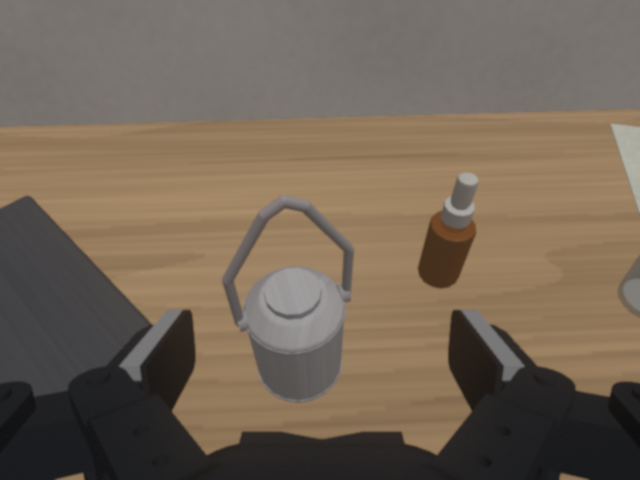

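```bash
cat > g.py <<'E'
from h import *
from scipy.optimize import least_squares
D=[([-1.261,.481,1.597,0,1.065,-.047],[226.9,-608.7,200.9],[-2.58,1.792,.001]),
([-1.23,.083,2.2,.715,.831,-.315],[353.3,-323.6,250.5],[-2.087,1.759,-.542]),
([-.474,-.002,2.575,2.328,.532,-1.099],[539.5,-76.2,305.7],[-1.611,1.627,-.9]),
([-.358,.622,2.672,2.845,1.133,-1.616],[577.6,-70.4,147.2],[-1.592,1.663,-.888])]
def wr(q,P):
    a1,d1,L2,L3,a3,L6=P;c=q[1]+q[2]
    r=a1+L2*np.sin(q[1])+L3*np.sin(c)+a3*np.cos(c);z=d1+L2*np.cos(q[1])+L3*np.cos(c)-a3*np.sin(c)
    return np.array([r*np.cos(q[0]),r*np.sin(q[0]),z])
def f(P): return np.r_[np.concatenate([wr(q,P)+P[5]*Ro.from_rotvec(v).as_matrix()[:,2]-p for q,p,v in D]),0.01*(P-np.array([0,350,450,450,0,250]))]
S=least_squares(f,[0,350,450,450,0,250]);P=S.x
def q3(p,az,t):  # arm q1,q2,q3 for TCP p
    w=np.array(p,float)-P[5]*Rt(az,t).as_matrix()[:,2]
    best=None
    for i in ([.4,1.8],[.6,2.4],[0,2.2],[-.3,2.]):
        m=least_squares(lambda u:wr([np.arctan2(w[1],w[0]),*u],P)-w,i)
        if m.x[1]>0 and (best is None or m.cost<best.cost): best=m
    return np.arctan2(w[1],w[0]),*best.x,best.cost
if __name__=='__main__':
    np.set_printoptions(precision=2,suppress=True)
    print(P,S.fun[:12])
    for az in(-3,10,20,-25,-40):
      for t in(30,40,50):
        d=Rt(az,t).as_matrix()[:,2];g=np.array([611,-56,43])+21*d
        az2=az+29
        h=np.array([621,151,43+100])+21*Rt(az2,t).as_matrix()[:,2]; 
        print(az,t,*[np.round(q3(x,a,t)[1:],2) for x,a in((g,az),(g-100*d,az),(h,az2),(h-[0,0,60],az2),(h+[-50,-50,40],az2))])
E
python3 g.py
```

```text
[-63.04 371.59 639.09 503.06  39.19 464.29] [-27.88 -13.25  -5.63  -3.54   9.96  -1.03   5.92 -11.07   9.77  -8.34
 -11.27  -3.11]
-3 30 [1.03 2.56 0.  ] [2.59 3.36 0.  ] [0.69 2.51 0.  ] [0.86 2.49 0.  ] [0.58 2.59 0.  ]
-3 40 [0.8  2.51 0.  ] [0.65 2.66 0.  ] [0.51 2.42 0.  ] [0.67 2.43 0.  ] [0.39 2.49 0.  ]
-3 50 [0.63 2.4  0.  ] [0.41 2.51 0.  ] [0.41 2.3  0.  ] [0.55 2.32 0.  ] [0.28 2.37 0.  ]
10 30 [0.98 2.5  0.  ] [0.93 2.65 0.  ] [0.68 2.39 0.  ] [0.83 2.38 0.  ] [0.57 2.44 0.  ]
10 40 [0.78 2.46 0.  ] [0.62 2.58 0.  ] [0.53 2.33 0.  ] [0.67 2.34 0.  ] [0.42 2.38 0.  ]
10 50 [0.63 2.37 0.  ] [0.42 2.46 0.  ] [0.44 2.23 0.  ] [0.56 2.26 0.  ] [0.32 2.29 0.  ]
20 30 [0.94 2.41 0.  ] [0.83 2.5  0.  ] [0.69 2.27 0.  ] [0.82 2.26 0.  ] [0.59 2.32 0.  ]
20 40 [0.77 2.38 0.  ] [0.61 2.47 0.  ] [0.56 2.23 0.  ] [0.68 2.24 0.  ] [0.46 2.28 0.  ]
20 50 [0.64 2.31 0.  ] [0.44 2.38 0.  ] [0.47 2.16 0.  ] [0.58 2.18 0.  ] [0.36 2.21 0.  ]
-25 30 [0.96 2.46 0.  ] [0.88 2.58 0.  ] [0.69 2.52 0.  ] [0.87 2.51 0.  ] [0.6  2.65 0.  ]
-25 40 [2.6 3.7 0. ] [0.61 2.53 0.  ] [0.51 2.43 0.  ] [0.67 2.44 0.  ] [0.37 2.54 0.  ]
-25 50 [0.64 2.34 0.  ] [0.43 2.42 0.  ] [0.41 2.31 0.  ] [0.54 2.33 0.  ] [0.26 2.4  0.  ]
-40 30 [0.91 2.3  0.  ] [0.8  2.35 0.  ] [0.68 2.4  0.  ] [0.83 2.39 0.  ] [0.57 2.54 0.  ]
-40 40 [0.77 2.28 0.  ] [0.61 2.34 0.  ] [0.53 2.34 0.  ] [0.67 2.34 0.  ] [0.4  2.46 0.  ]
-40 50 [0.65 2.24 0.  ] [0.48 2.28 0.  ] [0.44 2.24 0.  ] [0.56 2.26 0.  ] [0.3  2.35 0.  ]
```

Run:
```python
from h import *
np.set_printoptions(precision=1,suppress=True)
s=load('w1');t=load('top0');sd=load('side0')
print('lid',onz(s,(294,292),94),'peak',onz(s,(292,203),164),'bottomfront',onz(s,(300,402),0))
a,b=onz(s,(228,281),118),onz(s,(349,250),118);print('legs',a,b,(a+b)/2,np.degrees(np.arctan2(*(a-b)[:2][::-1]))-90, np.linalg.norm(a-b))
a,b=onz(s,(243,324),78),onz(s,(346,295),78);print('feet',a,b,(a+b)/2,np.degrees(np.arctan2(*(a-b)[:2][::-1]))-90, np.linalg.norm(a-b))
print('tri',tri((s,(292,203)),(t,(336,218.5))),tri((s,(292,203)),(sd,(316.2,233.5))))
print(onz(s,(27,197),14),'basecorner should be 633,49')
R=Rt(16.6,35,-1);d=R.as_matrix()[:,2]
c=np.array([611,-56,43.]);print(d,c+21*d,c-90*d)
plan(c-95*d,R,6)
```

```text
lid [612.9 -55.2  94. ] peak [613.3 -58.2 164. ] bottomfront [584.7 -54.3   0. ]
legs [604.6 -21.9 118. ] [623.  -87.1 118. ] [613.8 -54.5 118. ] 15.835738651156618 67.76279794837039
feet [602.4 -24.1  78. ] [620.4 -86.7  78. ] [611.4 -55.4  78. ] 16.028620533750924 65.08211673678734
tri [615.6 -54.5 161.3] [613.8 -58.2 164.1]
[795.6 215.   14. ] basecorner should be 633,49
[ 0.8  0.2 -0.6] [627.5 -51.1  31. ] [540.3 -77.1  94.6]
[0.0016,0.0108,-0.0011, -0.29,-2.58,-1.82],
[0.0012,0.0108,-0.0011, -0.29,-2.58,-1.82],
[0.0008,0.0109,-0.0011, -0.29,-2.58,-1.82],
[0.0004,0.0109,-0.0011, -0.29,-2.58,-1.82],
[0.0000,0.0109,-0.0010, -0.29,-2.58,-1.82],
[-0.0004,0.0109,-0.0010, -0.29,-2.58,-1.82],
```

Run:
```python
from h import *
np.set_printoptions(precision=1,suppress=True)
R=Rt(16,35,-1);d=R.as_matrix()[:,2];c=np.array([612.5,-55.5,43.]);print(c-65*d,c+21*d)
plan(c-65*d,R,6)
```

```text
[561.3 -70.2  80.3] [629.  -50.8  31. ]
[0.0001,0.0109,0.0039, -0.28,-2.49,-1.76],
[-0.0001,0.0109,0.0040, -0.28,-2.49,-1.76],
[-0.0002,0.0109,0.0040, -0.28,-2.49,-1.76],
[-0.0004,0.0109,0.0041, -0.28,-2.49,-1.76],
[-0.0005,0.0108,0.0042, -0.28,-2.49,-1.76],
[-0.0007,0.0108,0.0042, -0.28,-2.49,-1.76],
```

```bash
python3 -m creep '[[0,0.011,0.004,-0.3,-2.5,-1.75,1],[0,0.011,0.004,-0.3,-2.5,-1.75,1],[0,0.011,0.004,-0.3,-2.5,-1.75,1],[0,0.011,0.004,-0.3,-2.5,-1.75,1],[-0.0005,0.011,0.004,-0.3,-2.5,-1.75,1],[-0.0005,0.011,0.004,-0.3,-2.5,-1.75,1],[0,0,0,0,0,0,1],[0,0,0,0,0,0,1]]'
cat > st.py <<'E'
from h import *
o=ctrl.get_obs();M=Ro.from_rotvec(o['tcp_rot']).as_matrix()
print(round(o['clock'],2),'q',o['qpos'].round(3).tolist(),'p',o['eef_pos'].round(1),'F',o['contact_force'].round(2),'gap',round(o['finger_gap'],1))
print('az %.1f tilt %.1f roll %.1f'%(np.degrees(np.arctan2(M[1,2],M[0,2])),np.degrees(np.arcsin(-M[2,2])),np.degrees(np.arcsin(M[2,0]))))
E
python3 st.py
python3 - <<'E'
from h import *
R=Rt(16,35,-1);d=R.as_matrix()[:,2];c=np.array([612.5,-55.5,43.])
plan(c+21*d,R,8)
E
```

```text
clock: 4.32
eef_pos: [560.7, -71.4, 79.8]
tcp_rot: [-1.819, 1.373, -0.713]
contact_force: [0.2, 0.7, 0.7]
finger_gap: 85.2
4.33 q [-0.686, 0.794, 2.579, 2.288, 1.101, -1.784] p [560.7 -71.4  79.8] F [0.17 0.69 0.72] gap 85.2
az 15.9 tilt 35.1 roll -0.0
[-0.0001,-0.0001,0.0108, 0.01,-0.01,-0.01],
[-0.0001,-0.0001,0.0108, 0.01,-0.01,-0.01],
[-0.0001,-0.0001,0.0108, 0.01,-0.01,-0.01],
[-0.0001,-0.0001,0.0108, 0.01,-0.01,-0.01],
[-0.0001,-0.0001,0.0108, 0.01,-0.01,-0.01],
[-0.0001,-0.0001,0.0108, 0.01,-0.01,-0.01],
[-0.0001,-0.0001,0.0108, 0.01,-0.01,-0.01],
[-0.0001,-0.0001,0.0108, 0.01,-0.01,-0.01],
```

```bash
python3 -m creep '[[0,0,0.011,0,0,0,1],[0,0,0.011,0,0,0,1],[0,0,0.011,0,0,0,1],[0,0,0.011,0,0,0,1],[0,0,0.011,0,0,0,1],[0,0,0.011,0,0,0,1],[-0.001,-0.001,0.01,0,0,0,1],[0,0,0.01,0,0,0,1]]'
python3 -m creep '[[0,0,0,0,0,0,1],[0,0,0,0,0,0,1]]'
python3 st.py
python3 - <<'E'
from h import *
s=snap('wrist','w2')
E
```

```text
clock: 5.32
eef_pos: [628.9, -50.2, 29.4]
tcp_rot: [-1.82, 1.373, -0.71]
contact_force: [-0.3, -0.6, 0.3]
finger_gap: 85.3
clock: 5.58
eef_pos: [628.2, -50.5, 29.7]
tcp_rot: [-1.82, 1.373, -0.71]
contact_force: [-0.1, 0.7, -0.1]
finger_gap: 85.6
5.58 q [-0.512, 0.899, 2.454, 2.435, 1.112, -1.737] p [628.2 -50.5  29.7] F [-0.12  0.74 -0.11] gap 85.6
az 16.0 tilt 35.2 roll -0.1
```

View pics/w2.png

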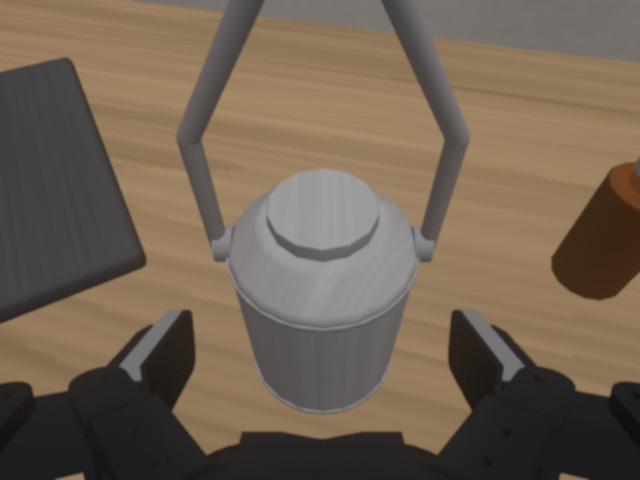

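Run:
```python
from h import *
np.set_printoptions(precision=1,suppress=True)
s=load('w2');print('lid',onz(s,(323,213),94),'feet',onz(s,(217,245),82),onz(s,(426,245),82),'bottomfront',onz(s,(322,411),0),'shoulder front',onz(s,(323,323),78))
o=s['obs'];print('tcp',proj(s,o['eef_pos']))
```

```text
lid [611.6 -55.3  94. ] feet [600.5 -24.4  82. ] [618.2 -86.6  82. ] bottomfront [586.9 -62.    0. ] shoulder front [585.5 -62.8  78. ]
tcp [322.6 287.1]
```

```bash
python3 -m creep '[[0,-0.001,0.004,0,0,0,1],[0,0,0,0,0,0,0.4],[0,0,0,0,0,0,0],[0,0,0,0,0,0,-0.5],[0,0,0,0,0,0,-1],[0,0,0,0,0,0,-1],[0,0,0,0,0,0,-1],[0,0,0,0,0,0,-1]]'
python3 -m creep '[[0,0,0,0,0,0,-1],[0,0,0,0,0,0,-1],[0,0,0,0,0,0,-1]]';python3 st.py
```

```text
clock: 6.62
eef_pos: [632.0, -49.7, 29.0]
tcp_rot: [-1.818, 1.373, -0.712]
contact_force: [-9.3, -3.8, 12.2]
finger_gap: 56.0
clock: 7.0
eef_pos: [632.0, -49.8, 29.0]
tcp_rot: [-1.818, 1.373, -0.712]
contact_force: [-9.0, -4.5, 11.5]
finger_gap: 55.6
7.0 q [-0.505, 0.9, 2.448, 2.441, 1.111, -1.731] p [632.  -49.8  29. ] F [-9.02 -4.46 11.48] gap 55.6
az 16.0 tilt 35.1 roll -0.1
```

Run:
```python
from h import *
s=snap('wrist','w3')
```

```text
(no output)
```

View pics/w3.png

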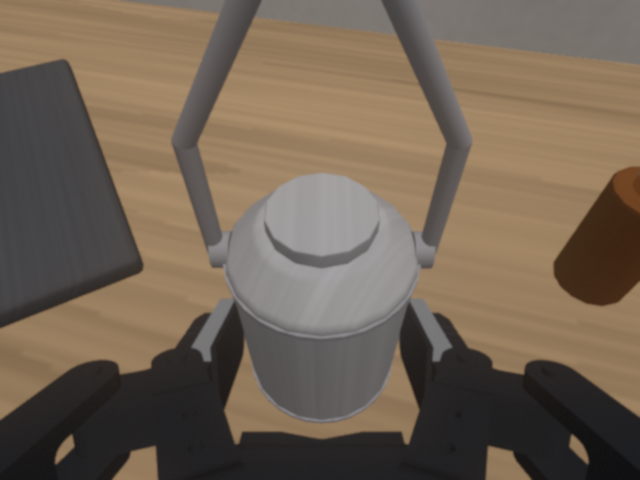

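The fingers closed to a 55.6 mm gap on the near side of the can, around (245,320) and (405,320), short of its axis. The gripper is also pressing the can forward and down. I'll open, move forward and slightly up, and grip again.

```bash
python3 -m creep '[[0,0,0,0,0,0,0],[0,0,0,0,0,0,1],[0,0,0,0,0,0,1],[0,0,0,0,0,0,1],[0,-0.003,0.001,0,0,0,1],[0,-0.003,0.001,0,0,0,1],[0,-0.0035,0.001,0,0,0,1],[0,0,0,0,0,0,1]]'
python3 - <<'E'
from h import *
np.set_printoptions(precision=1,suppress=True)
s=snap('wrist','w4');o=s['obs'];print(o['eef_pos'],o['contact_force'])
g=cv2.cvtColor(s['img'],cv2.COLOR_RGB2GRAY);cv2.imwrite('pics/w4c.png',cv2.cvtColor(s['img'][130:480,140:500],cv2.COLOR_RGB2BGR))
E
python3 -m creep '[[0,0,0,0,0,0,0],[0,0,0,0,0,0,-1],[0,0,0,0,0,0,-1],[0,0,0,0,0,0,-1],[0,0,0,0,0,0,-1],[0,0,0,0,0,0,-1],[0,0,0,0,0,0,-1],[0,0,0,0,0,0,-1]]';python3 st.py
```

```text
clock: 8.05
eef_pos: [640.1, -47.2, 34.6]
tcp_rot: [-1.82, 1.372, -0.711]
contact_force: [-0.4, -0.9, -0.8]
finger_gap: 85.5
[640.1 -47.2  34.6] [-0.4 -0.9 -0.8]
clock: 9.1
eef_pos: [639.7, -47.5, 35.0]
tcp_rot: [-1.818, 1.373, -0.712]
contact_force: [-7.9, -1.7, 12.9]
finger_gap: 58.5
9.1 q [-0.489, 0.879, 2.436, 2.445, 1.088, -1.705] p [639.7 -47.5  35. ] F [-7.91 -1.66 12.88] gap 58.5
az 16.0 tilt 35.1 roll -0.1
```

View pics/w4c.png

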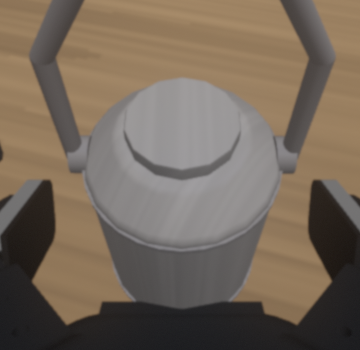

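Run:
```python
from h import *
np.set_printoptions(precision=1,suppress=True)
for f,uv in(('w2',(323,213)),('w3',(323,217)),('w4',(322,248))):
    s=load(f);l=onz(s,uv,94);p=s['obs']['eef_pos'];print(f,l,p,'fwd',(p-l)[:2]@[.961,.276])
for f,uv in(('w2',(323,323)),('w3',(323,335)),('w4',(322,379))):
    s=load(f);l=onz(s,uv,78);p=s['obs']['eef_pos'];print(f,l,'fwd',(p-l)[:2]@[.961,.276]-31)
s=snap('wrist','w5')
```

```text
w2 [611.6 -55.3  94. ] [628.2 -50.5  29.7] fwd 17.307231404534317
w3 [613.1 -55.2  94. ] [632.  -49.8  29. ] fwd 19.688276378518974
w4 [614.5 -54.2  94. ] [640.1 -47.2  34.6] fwd 26.493853517124926
w2 [585.5 -62.8  78. ] fwd 13.43996913884203
w3 [585.3 -63.1  78. ] fwd 17.61075577226184
w4 [583.7 -63.1  78. ] fwd 27.59237161789497
```

```bash
python3 -m creep '[[0,-0.001,-0.0007,0,0,0,-1],[0,-0.002,-0.0014,0,0,0,-1],[0,-0.002,-0.0014,0,0,0,-1],[0,-0.002,-0.0014,0,0,0,-1],[0,-0.002,-0.0014,0,0,0,-1],[0,-0.004,-0.0028,0,0,0,-1],[0,0,0,0,0,0,-1],[0,0,0,0,0,0,-1]]'; python3 st.py
python3 - <<'E'
from h import *
np.set_printoptions(precision=1,suppress=True)
s=snap('wrist','w6');cv2.imwrite('pics/w6c.png',cv2.cvtColor(s['img'][80:480,120:520],cv2.COLOR_RGB2BGR))
E
```

```text
clock: 10.15
eef_pos: [639.8, -47.3, 50.2]
tcp_rot: [-1.82, 1.373, -0.711]
contact_force: [0.1, -0.4, -5.9]
finger_gap: 58.5
10.15 q [-0.488, 0.836, 2.44, 2.431, 1.056, -1.676] p [639.8 -47.3  50.2] F [ 0.1  -0.37 -5.92] gap 58.5
az 16.0 tilt 35.2 roll -0.1
```

View pics/w6c.png

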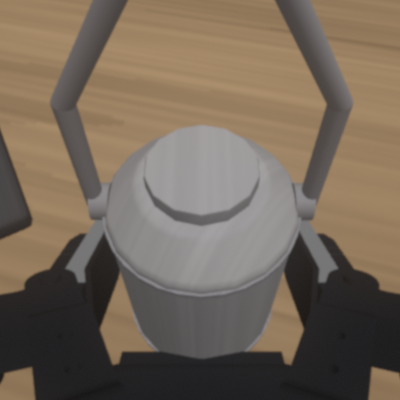

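The can is held: the weight reads 5.9 N, the gap is steady at 58.5 mm, and the lid is still at (323,252), so it hasn't slipped. Next I'll carry it to the standoff in front of the hook.

```bash
cat >> h.py <<'E'
SEAT=np.array([621,151.,295]);YAW=45.5;OFF=26.8;DZ=129
def tcp_for(x,dz,seat=SEAT):
    h=np.array([np.cos(np.radians(YAW)),np.sin(np.radians(YAW)),0]);return seat+h*(x+OFF)+[0,0,dz-DZ]
E
python3 - <<'E'
from h import *
np.set_printoptions(precision=1,suppress=True)
print(tcp_for(-85,42));plan(tcp_for(-85,42),Rt(YAW,35,-1),16)
E
```

```text
[580.2 109.5 208. ]
[-0.0105,-0.0075,-0.0064, 0.01,-1.51,-1.06],
[-0.0105,-0.0077,-0.0061, 0.01,-1.51,-1.06],
[-0.0105,-0.0079,-0.0058, 0.01,-1.51,-1.06],
[-0.0105,-0.0081,-0.0056, 0.01,-1.51,-1.06],
[-0.0105,-0.0083,-0.0053, 0.01,-1.51,-1.06],
[-0.0105,-0.0085,-0.0050, 0.01,-1.51,-1.06],
[-0.0104,-0.0087,-0.0047, 0.01,-1.51,-1.06],
[-0.0104,-0.0089,-0.0045, 0.01,-1.51,-1.06],
[-0.0103,-0.0091,-0.0042, 0.01,-1.51,-1.06],
[-0.0103,-0.0093,-0.0039, 0.01,-1.51,-1.06],
[-0.0102,-0.0095,-0.0036, 0.01,-1.51,-1.06],
[-0.0101,-0.0097,-0.0034, 0.01,-1.51,-1.06],
[-0.0100,-0.0099,-0.0031, 0.01,-1.51,-1.06],
[-0.0099,-0.0101,-0.0028, 0.01,-1.51,-1.06],
[-0.0098,-0.0102,-0.0026, 0.01,-1.51,-1.06],
[-0.0097,-0.0104,-0.0023, 0.01,-1.51,-1.06],
```

```bash
python3 -m creep '[[-0.0105,-0.0075,-0.0065,0,-1.5,-1.05,-1],[-0.0105,-0.0075,-0.006,0,-1.5,-1.05,-1],[-0.0105,-0.008,-0.006,0,-1.5,-1.05,-1],[-0.0105,-0.008,-0.0055,0,-1.5,-1.05,-1],[-0.0105,-0.0085,-0.0055,0,-1.5,-1.05,-1],[-0.0105,-0.0085,-0.005,0,-1.5,-1.05,-1],[-0.0105,-0.0085,-0.0045,0,-1.5,-1.05,-1],[-0.0105,-0.009,-0.0045,0,-1.5,-1.05,-1]]'; python3 -m creep '[[-0.0105,-0.009,-0.004,0,-1.5,-1.05,-1],[-0.0105,-0.0095,-0.004,0,-1.5,-1.05,-1],[-0.010,-0.0095,-0.0035,0,-1.5,-1.05,-1],[-0.010,-0.0095,-0.0035,0,-1.5,-1.05,-1],[-0.010,-0.010,-0.003,0,-1.5,-1.05,-1],[-0.010,-0.010,-0.003,0,-1.5,-1.05,-1],[-0.010,-0.010,-0.0025,0,-1.5,-1.05,-1],[-0.0095,-0.0105,-0.0025,0,-1.5,-1.05,-1]]'; python3 -m creep '[[0,0,0,0,0,0,-1],[0,0,0,0,0,0,-1],[0,0,0,0,0,0,-1],[0,0,0,0,0,0,-1]]';python3 st.py
python3 - <<'E'
from h import *
np.set_printoptions(precision=1,suppress=True)
s=snap('side','s1');t=snap('top','t1')
p=s['obs']['eef_pos'];h=np.array([np.cos(np.radians(YAW)),np.sin(np.radians(YAW)),0]);b=p-OFF*h+[0,0,DZ]
print('bail pred',b,proj(s,b),proj(t,b),'tip',proj(s,(604.5,135,315)),proj(t,(604.5,135,315)))
def crop(f,x,y,w,h,k):
    i=cv2.imread(f'pics/{f}.png')[y:y+h,x:x+w];i=cv2.resize(i,None,fx=k,fy=k,interpolation=cv2.INTER_CUBIC)
    for a in range(0,w,10): cv2.putText(i,str(x+a),(a*k,8),0,.3,(0,0,255));i[:14,a*k]=(0,0,255)
    for c in range(0,h,10): cv2.putText(i,str(y+c),(0,c*k),0,.3,(0,0,255));i[c*k,:14]=(0,0,255)
    return i
cv2.imwrite('pics/c1.png',np.hstack([crop('s1',230,190,80,110,5),crop('t1',205,160,80,110,5)]))
E
```

```text
clock: 11.2
eef_pos: [609.4, 31.7, 129.0]
tcp_rot: [-1.95, 1.112, -0.574]
contact_force: [-0.4, -0.7, -4.4]
finger_gap: 58.4
clock: 12.2
eef_pos: [579.6, 110.3, 207.9]
tcp_rot: [-2.051, 0.844, -0.434]
contact_force: [-0.2, -0.1, -5.1]
finger_gap: 58.2
clock: 12.7
eef_pos: [580.1, 109.7, 207.4]
tcp_rot: [-2.05, 0.846, -0.435]
contact_force: [-0.5, 0.3, -5.2]
finger_gap: 58.5
12.7 q [-0.423, 0.411, 2.359, 1.645, 0.877, -1.109] p [580.1 109.7 207.4] F [-0.53  0.31 -5.17] gap 58.5
az 45.4 tilt 35.1 roll -0.2
bail pred [561.3  90.6 336.4] [286.7 219. ] [269.  227.2] tip [262.  224.8] [248.4 208.9]
```

View pics/c1.png

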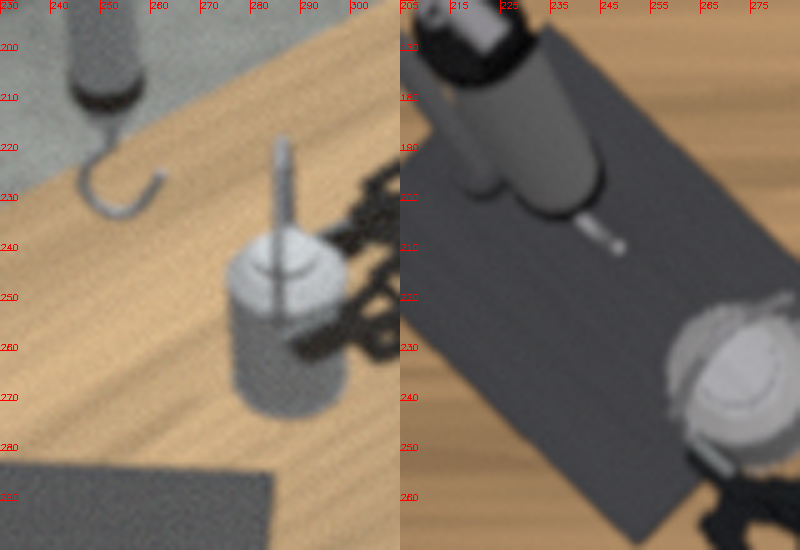

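The bail peak is at (286.5,218) in the side view, against a prediction of (286.7,219). The hook tip is at (262,225), also as modelled. I'll go in over the tip to x ≈ -10 mm.

```bash
python3 -m creep '[[0,-0.0035,0.005,0,0,0,-1],[0,-0.0036,0.0051,0,0,0,-1],[0,-0.0036,0.0051,0,0,0,-1],[0,-0.0036,0.0051,0,0,0,-1],[0,-0.0036,0.0051,0,0,0,-1],[0,-0.0036,0.0051,0,0,0,-1],[0,-0.0036,0.0051,0,0,0,-1],[0,-0.0036,0.0051,0,0,0,-1]]'; python3 -m creep '[[0,-0.0036,0.0051,0,0,0,-1],[0,-0.0036,0.0051,0,0,0,-1],[0,-0.0036,0.0051,0,0,0,-1],[0,-0.0036,0.0051,0,0,0,-1],[0,0,0,0,0,0,-1],[0,0,0,0,0,0,-1],[0,0,0,0,0,0,-1],[0,0,0,0,0,0,-1]]';python3 st.py
python3 - <<'E'
from h import *
np.set_printoptions(precision=1,suppress=True)
s=snap('side','s2');t=snap('top','t2')
p=s['obs']['eef_pos'];h=np.array([np.cos(np.radians(YAW)),np.sin(np.radians(YAW)),0]);b=p-OFF*h+[0,0,DZ]
print('bail pred',b,'x',(b-SEAT)@h,'lat',np.cross(h,b-SEAT)[2],proj(s,b),proj(t,b),'tip',proj(s,(604.5,135,315)))
def crop(f,x,y,w,h,k):
    i=cv2.imread(f'pics/{f}.png')[y:y+h,x:x+w];i=cv2.resize(i,None,fx=k,fy=k,interpolation=cv2.INTER_CUBIC)
    for a in range(0,w,10): cv2.putText(i,str(x+a),(a*k,8),0,.3,(0,0,255));i[:14,a*k]=(0,0,255)
    for c in range(0,h,10): cv2.putText(i,str(y+c),(0,c*k),0,.3,(0,0,255));i[c*k,:14]=(0,0,255)
    return i
cv2.imwrite('pics/c2.png',np.hstack([crop('s2',230,195,50,60,8),crop('t2',225,180,50,60,8)]))
E
```

```text
clock: 13.8
eef_pos: [615.5, 145.5, 207.9]
tcp_rot: [-2.05, 0.845, -0.435]
contact_force: [-0.1, 0.0, -5.5]
finger_gap: 58.3
clock: 14.8
eef_pos: [632.8, 162.8, 207.9]
tcp_rot: [-2.05, 0.846, -0.435]
contact_force: [0.1, 0.2, -5.9]
finger_gap: 58.0
14.8 q [-0.249, 0.44, 2.278, 1.768, 0.803, -1.052] p [632.8 162.8 207.9] F [ 0.09  0.23 -5.94] gap 58.0
az 45.4 tilt 35.1 roll -0.2
bail pred [614.  143.7 336.9] x -10.140791726452402 lat -0.15539779834767842 [256.3 217.7] [242.8 201.9] tip [262.  224.8]
```

View pics/c2.png

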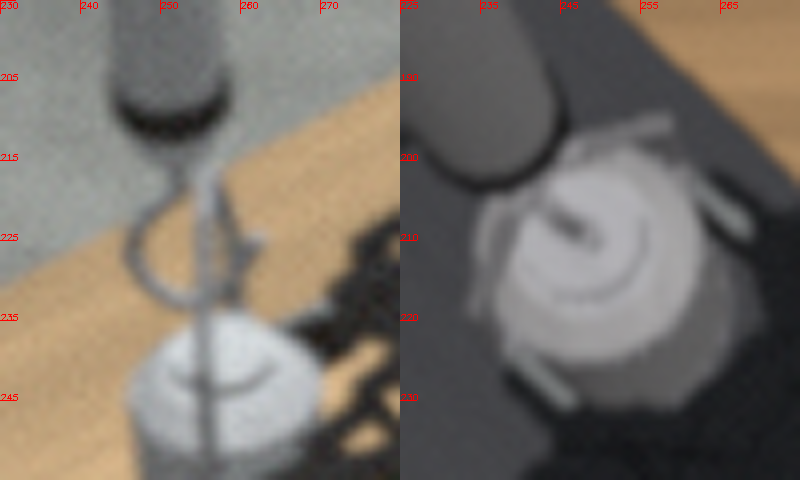

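```bash
cat > avg.py <<'E'
from h import *
F=[]
for i in range(14):
    ctrl.snapshot('top');o=ctrl.get_obs();F.append(np.r_[o['contact_force'],o['eef_pos']])
F=np.array(F);print('mean',F.mean(0).round(2),'sem',(F.std(0)/14**.5).round(2)[:3],'clk',round(o['clock'],2),'gap',round(o['finger_gap'],1))
E
python3 avg.py
python3 -m creep '[[0,0.0018,0.0027,0,0,0,-1],[0,0.0018,0.0027,0,0,0,-1],[0,0.0018,0.0027,0,0,0,-1],[0,0.0018,0.0027,0,0,0,-1],[0,0.0018,0.0027,0,0,0,-1],[0,0.0018,0.0027,0,0,0,-1],[0,0.0018,0.0027,0,0,0,-1],[0,0.0018,0.0027,0,0,0,-1]]';python3 st.py
```

```text
mean [-1.4000e-01  2.5000e-01 -5.4800e+00  6.3282e+02  1.6290e+02  2.0794e+02] sem [0.11 0.12 0.14] clk 15.6 gap 58.7
clock: 16.6
eef_pos: [639.5, 169.7, 183.6]
tcp_rot: [-2.05, 0.845, -0.435]
contact_force: [-1.1, 0.2, -5.4]
finger_gap: 58.9
16.6 q [-0.229, 0.499, 2.281, 1.845, 0.81, -1.137] p [639.5 169.7 183.6] F [-1.11  0.23 -5.44] gap 58.9
az 45.4 tilt 35.1 roll -0.2
```

```bash
python3 -m creep '[[0,0.0025,0.0017,0,0,0,-1],[0,0.0025,0.0017,0,0,0,-1],[0,0.0025,0.0017,0,0,0,-1],[0,0.0025,0.0017,0,0,0,-1],[0,0.0025,0.0017,0,0,0,-1],[0,0.0025,0.0017,0,0,0,-1],[0,0.0025,0.0017,0,0,0,-1],[0,0.0025,0.0017,0,0,0,-1]]'; python3 -m creep '[[0,0.0025,0.0017,0,0,0,-1],[0,0.0025,0.0017,0,0,0,-1],[0,0.0025,0.0017,0,0,0,-1],[0,0.0025,0.0017,0,0,0,-1],[0,0,0,0,0,0,-1],[0,0,0,0,0,0,-1],[0,0,0,0,0,0,-1],[0,0,0,0,0,0,-1]]'
python3 avg.py
python3 - <<'E'
from h import *
np.set_printoptions(precision=1,suppress=True)
s=snap('side','s3')
p=s['obs']['eef_pos'];h=np.array([np.cos(np.radians(YAW)),np.sin(np.radians(YAW)),0]);b=p-OFF*h+[0,0,DZ]
print('bail pred',b,proj(s,b))
i=s['img'][195:265,220:300];cv2.imwrite('pics/c3.png',cv2.cvtColor(cv2.resize(i,None,fx=7,fy=7,interpolation=cv2.INTER_CUBIC),cv2.COLOR_RGB2BGR))
E
```

```text
clock: 17.6
eef_pos: [639.1, 169.4, 159.4]
tcp_rot: [-2.05, 0.845, -0.435]
contact_force: [-0.2, -0.2, -4.7]
finger_gap: 58.5
clock: 18.6
eef_pos: [638.9, 169.3, 147.6]
tcp_rot: [-2.05, 0.845, -0.436]
contact_force: [0.1, 0.1, -3.5]
finger_gap: 58.4
mean [-7.0000e-02  4.3000e-01 -3.8100e+00  6.3892e+02  1.6931e+02  1.4749e+02] sem [0.14 0.13 0.13] clk 19.3 gap 58.5
bail pred [620.1 150.2 276.4] [254.2 235.8]
```

View pics/c3.png

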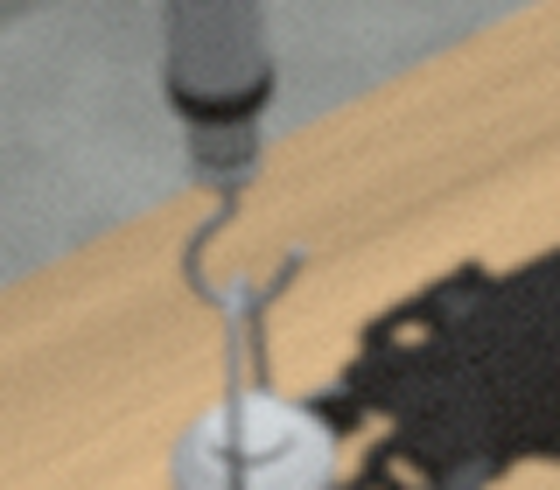

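The bail is seated in the hook bowl at about (253,236) and the barrel is being drawn out. 3.8 N is still on the gripper, so there are about 47 mm to go.

```bash
python3 -m creep '[[0,0.0025,0.0017,0,0,0,-1],[0,0.0025,0.0017,0,0,0,-1],[0,0.0025,0.0017,0,0,0,-1],[0,0.0025,0.0017,0,0,0,-1],[0,0.0025,0.0017,0,0,0,-1],[0,0.0025,0.0017,0,0,0,-1],[0,0.0025,0.0017,0,0,0,-1],[0,0.0025,0.0017,0,0,0,-1]]'; python3 -m creep '[[0,0.0025,0.0017,0,0,0,-1],[0,0.0025,0.0017,0,0,0,-1],[0,0.0025,0.0017,0,0,0,-1],[0,0.0025,0.0017,0,0,0,-1],[0,0.0016,0.0011,0,0,0,-1],[0,0,0,0,0,0,-1],[0,0,0,0,0,0,-1],[0,0,0,0,0,0,-1]]'
python3 avg.py;python3 avg.py
```

```text
clock: 20.35
eef_pos: [638.6, 169.1, 123.1]
tcp_rot: [-2.05, 0.845, -0.435]
contact_force: [0.4, 1.5, -2.2]
finger_gap: 58.3
clock: 21.35
eef_pos: [638.5, 169.0, 109.4]
tcp_rot: [-2.05, 0.845, -0.436]
contact_force: [0.4, 0.3, -0.3]
finger_gap: 58.5
mean [-3.0000e-02  6.2000e-01 -8.6000e-01  6.3843e+02  1.6897e+02  1.0928e+02] sem [0.13 0.17 0.11] clk 22.05 gap 58.4
mean [ 4.0000e-02  7.3000e-01 -8.9000e-01  6.3843e+02  1.6897e+02  1.0924e+02] sem [0.12 0.14 0.14] clk 22.75 gap 58.6
```

```bash
python3 -m creep '[[0,0.0018,0.0012,0,0,0,-1],[0,0.0018,0.0012,0,0,0,-1],[-0.0005,0.0017,0.0012,0,0,0,-1],[-0.0005,0.0017,0.0012,0,0,0,-1],[0,0.0016,0.0012,0,0,0,-1],[0,0,0,0,0,0,-1],[0,0,0,0,0,0,-1],[0,0,0,0,0,0,-1]]'
python3 avg.py;python3 avg.py
```

```text
clock: 23.75
eef_pos: [637.6, 169.7, 98.8]
tcp_rot: [-2.05, 0.845, -0.435]
contact_force: [-0.7, 1.2, -0.5]
finger_gap: 58.4
mean [-8.2000e-01  1.2400e+00 -8.0000e-02  6.3765e+02  1.6969e+02  9.8800e+01] sem [0.1  0.11 0.12] clk 24.45 gap 58.7
mean [-7.9000e-01  1.2000e+00  1.0000e-02  6.3766e+02  1.6968e+02  9.8760e+01] sem [0.13 0.12 0.12] clk 25.15 gap 58.7
```

```bash
python3 -m creep '[[0.0004,0,0,0,0,0,-1],[0.0004,0,0,0,0,0,-1],[0.0004,0,0,0,0,0,-1],[0.0003,0,0,0,0,0,-1],[0,0,0,0,0,0,-1],[0,0,0,0,0,0,-1]]'
python3 avg.py;python3 avg.py
```

```text
clock: 25.9
eef_pos: [638.1, 169.1, 98.6]
tcp_rot: [-2.051, 0.844, -0.434]
contact_force: [-5.2, 4.8, -0.6]
finger_gap: 58.3
mean [-4.6300e+00  5.1800e+00 -1.3000e-01  6.3810e+02  1.6911e+02  9.8620e+01] sem [0.1  0.15 0.14] clk 26.6 gap 58.2
mean [-4.4600e+00  4.8800e+00  2.9000e-01  6.3810e+02  1.6911e+02  9.8620e+01] sem [0.15 0.12 0.11] clk 27.3 gap 58.3
```

```bash
python3 -m creep '[[-0.0005,0,0,0,0,0,-1],[-0.0005,0,0,0,0,0,-1],[-0.0005,0,0,0,0,0,-1],[0,0,0,0,0,0,-1],[0,0,0,0,0,0,-1]]'
python3 avg.py
python3 -m creep '[[-0.0005,0,0,0,0,0,-1],[-0.0005,0,0,0,0,0,-1],[0,0,0,0,0,0,-1],[0,0,0,0,0,0,-1]]'
python3 avg.py;python3 -c "
from h import *
print(ctrl.get_obs()['wrist_torque'])"
```

```text
clock: 27.92
eef_pos: [637.8, 169.6, 98.8]
tcp_rot: [-2.05, 0.845, -0.436]
contact_force: [-1.8, 1.9, 0.3]
finger_gap: 58.8
mean [-1.1500e+00  1.3300e+00 -8.0000e-02  6.3773e+02  1.6962e+02  9.8780e+01] sem [0.15 0.15 0.17] clk 28.62 gap 58.4
clock: 29.12
eef_pos: [637.2, 170.2, 98.8]
tcp_rot: [-2.05, 0.846, -0.436]
contact_force: [1.7, -0.7, -0.5]
finger_gap: 58.6
mean [ 2.1300e+00 -1.6900e+00  1.1000e-01  6.3706e+02  1.7030e+02  9.8790e+01] sem [0.12 0.15 0.12] clk 29.82 gap 58.3
[-0.32178912  0.32579302 -0.45972552]
```

```bash
python3 -m creep '[[0.0003,0,0,0,0,0,-1],[0.0003,0,0,0,0,0,-1],[0,0,0,0,0,0,-1],[0,0,0,0,0,0,-1],[0,0,0,0,0,0,-1],[0,0,0,0,0,0,-1]]'
python3 avg.py;python3 avg.py
```

```text
clock: 30.58
eef_pos: [637.3, 170.0, 98.7]
tcp_rot: [-2.05, 0.845, -0.435]
contact_force: [-0.1, 0.3, 0.6]
finger_gap: 58.3
mean [-2.7000e-01  8.7000e-01 -3.1000e-01  6.3732e+02  1.7001e+02  9.8750e+01] sem [0.1  0.09 0.1 ] clk 31.27 gap 58.7
mean [-5.9000e-01  1.0000e+00 -2.4000e-01  6.3737e+02  1.6996e+02  9.8760e+01] sem [0.11 0.12 0.09] clk 31.98 gap 58.2
```

```bash
python3 -m creep '[[-0.0002,0.0008,0.0006,0,0,0,-1],[0,0,0,0,0,0,-1],[0,0,0,0,0,0,-1],[0,0,0,0,0,0,-1]]'
python3 avg.py
python3 - <<'E'
from h import *
snap('side','s4a')
E
python3 -m creep '[[0,0,0,0,0,0,0.4],[0,0,0,0,0,0,0.7],[0,0,0,0,0,0,1],[0,0,0,0,0,0,1]]'
python3 - <<'E'
from h import *
a=load('s4a')['img'][190:300,215:300]
def g(i): return cv2.cvtColor(i,cv2.COLOR_RGB2GRAY).astype(np.float32)
# track can lid + barrel region vertical shift after release
for k in range(16):
    s=ctrl.snapshot('side');i=s['img']
    sh=[]
    for (x0,y0,x1,y1) in ((245,200,262,236),(230,260,262,290)):
        A=load('s4a')['img'][y0:y1,x0:x1];r=cv2.matchTemplate(i[y0-15:y1+15,x0-8:x1+8],A,cv2.TM_CCOEFF_NORMED);_,m,_,l=cv2.minMaxLoc(r);sh.append((l[0]-8,l[1]-15,round(m,2)))
    if k%3==0: print(sh)
o=ctrl.get_obs();print(o['clock'],o['contact_force'],o['finger_gap'])
s=snap('side','s4');cv2.imwrite('pics/c4.png',cv2.cvtColor(cv2.resize(np.hstack([load('s4a')['img'][170:300,200:300],s['img'][170:300,200:300]]),None,fx=4,fy=4,interpolation=cv2.INTER_CUBIC),cv2.COLOR_RGB2BGR))
E
```

```text
clock: 32.48
eef_pos: [637.3, 170.1, 97.8]
tcp_rot: [-2.05, 0.845, -0.435]
contact_force: [-0.2, 0.5, -0.3]
finger_gap: 58.2
mean [5.5000e-01 3.0000e-02 1.3000e-01 6.3729e+02 1.7009e+02 9.7780e+01] sem [0.1  0.13 0.11] clk 33.17 gap 58.7
clock: 33.72
eef_pos: [637.2, 170.1, 97.7]
tcp_rot: [-2.05, 0.845, -0.435]
contact_force: [0.1, -0.4, 0.3]
finger_gap: 85.4
[(0, 0, 0.99), (0, 0, 0.98)]Traceback (most recent call last):
  File "<stdin>", line 6, in <module>
ValueError: 200 camera calls are used up
```

```bash
python3 -m creep '[[0,0,0,0,0,0,1],[0,0,0,0,0,0,1],[0,0,0,0,0,0,1],[0,0,0,0,0,0,1],[0,0,0,0,0,0,1],[0,0,0,0,0,0,1],[0,0,0,0,0,0,1],[0,0,0,0,0,0,1]]'; python3 -m creep '[[0,0,-0.002,0,0,0,1],[0,0,-0.003,0,0,0,1],[0,0,-0.004,0,0,0,1],[0,0,-0.005,0,0,0,1],[0,0,-0.006,0,0,0,1],[0,0,-0.008,0,0,0,1],[0,0,-0.01,0,0,0,1],[0,0,-0.01,0,0,0,1]]';python3 st.py
```

```text
clock: 34.88
eef_pos: [637.3, 170.1, 97.8]
tcp_rot: [-2.05, 0.845, -0.435]
contact_force: [0.3, -1.1, 0.2]
finger_gap: 85.2
clock: 35.88
eef_pos: [609.3, 141.7, 125.8]
tcp_rot: [-2.05, 0.845, -0.436]
contact_force: [0.7, 0.6, -0.5]
finger_gap: 85.8
35.88 q [-0.316, 0.627, 2.356, 1.923, 0.895, -1.385] p [609.3 141.7 125.8] F [ 0.66  0.63 -0.51] gap 85.8
az 45.4 tilt 35.1 roll -0.2
```

```bash
python3 -m creep '[[0,0,-0.01,0,0,0,1],[0,0,-0.01,0,0,0,1],[0,0,-0.01,0,0,0,1],[0,0,-0.01,0,0,0,1],[0,0,-0.01,0,0,0,1],[0,0,-0.01,0,0,0,1],[0,0.003,-0.01,0,0,0,1],[0,0,0,0,0,0,1]]';python3 st.py;  python3 -m creep '[[0,0,0,0,0,0,1],[0,0,0,0,0,0,1],[0,0,0,0,0,0,1],[0,0,0,0,0,0,1],[0,0,0,0,0,0,1],[0,0,0,0,0,0,1],[0,0,0,0,0,0,1],[0,0,0,0,0,0,1]]';  python3 -m creep '[[0,0,0,0,0,0,1],[0,0,0,0,0,0,1],[0,0,0,0,0,0,1],[0,0,0,0,0,0,1],[0,0,0,0,0,0,1],[0,0,0,0,0,0,1],[0,0,0,0,0,0,1],[0,0,0,0,0,0,1]]'
```

```text
clock: 36.88
eef_pos: [568.1, 99.5, 163.4]
tcp_rot: [-2.05, 0.846, -0.436]
contact_force: [0.2, -0.1, 0.2]
finger_gap: 85.5
36.88 q [-0.462, 0.52, 2.402, 1.73, 0.906, -1.303] p [568.1  99.5 163.4] F [ 0.22 -0.06  0.25] gap 85.5
az 45.3 tilt 35.1 roll -0.1
clock: 37.88
eef_pos: [568.2, 100.2, 163.2]
tcp_rot: [-2.05, 0.845, -0.435]
contact_force: [0.4, -0.2, 0.3]
finger_gap: 85.3
clock: 38.88
eef_pos: [568.2, 100.2, 163.2]
tcp_rot: [-2.05, 0.845, -0.435]
contact_force: [-0.1, 0.7, 0.0]
finger_gap: 85.5
```

```bash
Z='[[0,0,0,0,0,0,1],[0,0,0,0,0,0,1],[0,0,0,0,0,0,1],[0,0,0,0,0,0,1],[0,0,0,0,0,0,1],[0,0,0,0,0,0,1],[0,0,0,0,0,0,1],[0,0,0,0,0,0,1]]' ; true
python3 -m creep '[[0,0,0,0,0,0,1],[0,0,0,0,0,0,1],[0,0,0,0,0,0,1],[0,0,0,0,0,0,1],[0,0,0,0,0,0,1],[0,0,0,0,0,0,1],[0,0,0,0,0,0,1],[0,0,0,0,0,0,1]]' >/dev/null
python3 -m creep '[[0,0,0,0,0,0,1],[0,0,0,0,0,0,1],[0,0,0,0,0,0,1],[0,0,0,0,0,0,1],[0,0,0,0,0,0,1],[0,0,0,0,0,0,1],[0,0,0,0,0,0,1],[0,0,0,0,0,0,1]]' >/dev/null
python3 -m creep '[[0,0,0,0,0,0,1],[0,0,0,0,0,0,1],[0,0,0,0,0,0,1],[0,0,0,0,0,0,1],[0,0,0,0,0,0,1],[0,0,0,0,0,0,1],[0,0,0,0,0,0,1],[0,0,0,0,0,0,1]]' >/dev/null
python3 -m creep '[[0,0,0,0,0,0,1],[0,0,0,0,0,0,1],[0,0,0,0,0,0,1],[0,0,0,0,0,0,1],[0,0,0,0,0,0,1],[0,0,0,0,0,0,1],[0,0,0,0,0,0,1],[0,0,0,0,0,0,1]]' >/dev/null
python3 -m creep '[[0,0,0,0,0,0,1],[0,0,0,0,0,0,1],[0,0,0,0,0,0,1],[0,0,0,0,0,0,1],[0,0,0,0,0,0,1],[0,0,0,0,0,0,1],[0,0,0,0,0,0,1],[0,0,0,0,0,0,1]]' >/dev/null
python3 -m creep '[[0,0,0,0,0,0,1],[0,0,0,0,0,0,1],[0,0,0,0,0,0,1],[0,0,0,0,0,0,1],[0,0,0,0,0,0,1],[0,0,0,0,0,0,1],[0,0,0,0,0,0,1],[0,0,0,0,0,0,1]]'
python3 -c "
from cell import ctrl
print(ctrl.close_job())"
```

```text
clock: 44.88
eef_pos: [568.2, 100.2, 163.2]
tcp_rot: [-2.05, 0.845, -0.435]
contact_force: [-0.4, 0.2, 0.4]
finger_gap: 85.4
the job is handed in; nothing more can be done
None
```

The can is hung by its bail on the balance hook, and I handed the job in at about 45 s with the gripper open and well clear. I could not take a last picture to confirm it was at rest, because I had used up the 200 camera calls, mostly on averaging force readings.

**What I did:**
- **Grip:** I gripped the can by its body with the tool tilted 35° down. The first grip caught only the near side of the can, so I opened, moved 8 mm forward and gripped again. In both grips the fingers pressed the can against the table with about 15 N.
- **Hanging:** I carried the bail over the hook tip and lowered it at about 25 mm/s until the bail was in the hook. The can weighs about 5.5 N (0.56 kg), so the hook came down about 69 mm of its 110 mm travel.
- **Centring:** while feeling for the middle of the bail before letting go, one sideways step briefly pressed on the hook with about 7 N. I backed off and centred it.

**Last checks:**
- **Before letting go:** the average force on the gripper was about (0.55, 0.03, 0.13) N, so the hook had the whole weight.
- **Letting go:** one picture just after the fingers opened showed no shift of the hook or can, to the nearest pixel (about 2.5 mm).
- **Backing away:** the force stayed at noise level throughout. I then waited about 8 s before handing in.
- **Not seen:** the can at rest at the end, and the other things on the table. No move went near them and no unexpected contact was felt.

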